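# Zero the dial gauge on the master and hold the long ferrule at the plunger

## Robot

A 7-joint arm with a two-finger parallel gripper is mounted at the origin on a cart in front of the work surface, level with it; the furniture and walls round the work are solid. World frame = base frame: x ahead of the robot, y to its left, z up, the work surface at z = 0. Lengths are in m, angles in rad, forces in N, time in s.
With the tool pointing down it reaches from about 0.4 to 0.85 m from the base axis. Payload 4.4 kg.
Tool frame: the origin (TCP) lies at the very end of the fingers, on their centre line; the grasp point (between the pads) lies 19 mm behind it; z points along the fingers, y is the direction in which the jaws open and shut (so a half turn about z gives the same grasp; the last joint's range is limited). The gripper opens to 94 mm and grips with 3 to 60 N. Pads are 16 mm wide; open, the fingers measure 119 mm over their backs; the gripper's body (75 mm by 177 mm) begins 78 mm behind the grasp point.
Start: joints at [-1.221, 0.628, 0.038, 1.517, -0.027, 0.996, -0.02], TCP at [0.263, 0.595, 0.205] pointing down, gripper open.
Joint ranges: [-3.06, 3.06], [-0.37, 2.12], [-1.25, 1.32], [0.18, 2.47], [-1.1, 4.24], [0.23, 1.98], [-2.94, 2.94]. Speed limits (rad/s): [2.57, 2.57, 3.14, 3.14, 3.14, 3.14, 3.14].

## Interface

Orientations are given as a 3x3 rotation matrix whose columns are the frame's x, y, z axes.
In Python, from workcell import env, eoat, solver, vision gives the robot as it stands. Calls block until the motion is done:
- env.move_pose(position, orientation): joint-space move of the TCP to a pose.
- env.movel(position, speed=0.15, frame=None): straight line of the TCP; frame=None keeps the orientation; speed is the mean speed in m/s.
- env.set_joints(angles): joint-space move.
- eoat.move_gripper(opening, newtons=None): finger opening in m; newtons is the grip in N (None keeps the last); returns when the fingers have stopped.
- env.sleep(seconds).
- solver.inverse_kinematics(position, orientation): joint angles nearest the present ones, or None.
- env.observe(): the state.
- vision.read_camera(name): name is "scene" or "top" or "wrist"; returns a dict with "frame" (400x640x3 uint8, red, green, blue), "fx", "fy", "cx", "cy" (pixels), "dist_coeffs" ([k1, k2, p1, p2, k3] as OpenCV has them; the pictures are not rectified), "world_from_camera" (4x4, takes a point from camera to world coordinates); the wrist camera has in their place "tool_from_camera" (4x4, takes a point from camera to tool coordinates, whose origin is the TCP and whose axes are the flange's). Camera axes: x right, y up, looking along -z (the intrinsics and any distortion apply to the point x, -y, -z); pixel columns grow to the right and rows downward; lengths in m; the calibration is good to about 2 mm. A picture is of the moment at which its call begins: read the wrist's pose just before it. There is no depth.
A pose or a line that the arm cannot do raises env.Unreachable and nothing moves.
- env.job_done(): hands the job in, once; it reports no verdict.
The state is a dict: "time_s": time; "qpos": joint angles; "qd": joint speeds; "tau": joint torques, N m; "tcp_pos": TCP position; "ee_rot": TCP orientation; "ft_force": force on the tool from outside, world axes, zero at the start; "wrist_torque": the same for the moment, N m; "opening": finger opening in m.
Only numpy, scipy, OpenCV 4.12 (cv2) and the standard library are available. Lean on these libraries where they do the work, as an engineer would, in place of code of your own. Each camera call takes 0.05 s, during which the arm holds its last target. There are 200 camera calls.

## Task

Check the long ferrule on the rotary comparator: first, with the setting master still at the gauge, turn the dial gauge's bezel until the zero mark stands under the hand. Then, by the hub knob, turn the table until the long ferrule (the tallest one) stands squarely in front of the plunger, and finish there still gripping the hub, holding the table still for the reading. Do not disturb the zero again, do not touch the ferrules or the master, leave them all seated on their pins, and leave the other things on the bench alone.

Things in the scene. Friction and masses are not known exactly. Their poses are not given: they have to be found in the camera images.
- comparator: bench comparator bolted to the workbench: one grey casting, 11 mm thick, that carries the turntable and the dial gauge; overall about 350 mm long and 240 mm wide. Origin on the bench top under the turntable's axis; its x axis points level from the turntable's axis to the gauge, z up. It does not move during the job
- hub (a point): black knurled round knob on the turntable's axis and fixed to it, 42 mm diameter, 30 mm tall: turn the table by it. Origin at the knob's centre, 97 mm above the bench (knob from 82 to 112 mm, a 22 mm neck beneath). Grip it from above at any yaw, fingertips above the ferrules (tops 70 to 76 mm above the bench)
- turntable: steel disc, 212 mm diameter, 12 mm thick, that turns about an upright axis with the hub; origin on the axis at the disc's underside (26 mm above the bench), z up; yaw = the table's angle. Five pins (20 mm diameter, tops 56 mm above the bench) with small rest buttons, on which the ferrules stand 40 mm above the bench, every 72 degrees on a circle of 82 mm radius. No stops; it stays where it is left, with about 0.04 N m of friction
- plunger: spring-loaded plunger of the dial gauge, ball tip of 4 mm radius; origin at the ball's centre, 60 mm above the bench, on the line from hub to gauge. Its x axis points level away from the hub along the plunger, y across. Its spring presses it towards the hub with about 2 N; it rides over the ferrules by itself as the table turns. A ferrule is squarely in front of it at the same bearing from the hub
- bezel_centre (a point): centre of the gauge's bezel, on its upright axis, half-way up, 77 mm above the bench, 180 mm from the hub. The bezel is a knurled aluminium ring, 56 mm diameter, 14 mm tall (70 to 84 mm above the bench), round an upward-facing white dial; the case below is narrower (51 mm), the stem clamp and rear cap stay below 68 mm. Grip the rim from above, fingertips at about 71 mm
- bezel (a joint): angle of the bezel, rad, positive counter-clockwise seen from above, no stops. The dial with its scale turns with it; it stays where it is left, with about 0.04 N m of friction
- zero_mark (a point): zero mark of the dial: the one broad black wedge among 50 thin black lines; the point lies 19.5 mm from the bezel's axis and turns with the bezel
- pointer_tip (a point): tip of the gauge's thin black hand, 19.5 mm from the bezel's axis. The hand is driven by the plunger (about 0.63 rad for each mm, clockwise as the plunger is pushed in) and does not turn with the bezel; it settles within 0.3 s of the start
- master: setting master: plain steel cap with a closed flat top, 33 mm outside diameter, 26 mm tall, with a flange of 41 mm diameter and 5 mm height at its foot, loose on the turntable pin that stands at the gauge at the start, so that the plunger rests on it; origin at the centre of its underside. Do not touch
- long_ferrule: the long crimp ferrule: a brass-toned tube, 33 mm outside diameter, 36 mm tall (the tallest on the table), standing loose over one of the four other pins; origin at the centre of its underside, 40 mm above the bench. To be brought in front of the plunger by turning the table; do not touch
- short_ferrule_a: plain steel crimp ferrule (a tube), 33 mm outside diameter, 30 mm tall, standing loose over a pin of the turntable; origin at the centre of its underside, z up. Not the one wanted; do not touch
- short_ferrule_b: plain steel crimp ferrule (a tube), 33 mm outside diameter, 30 mm tall, standing loose over a pin of the turntable; origin at the centre of its underside, z up. Not the one wanted; do not touch
- short_ferrule_c: plain steel crimp ferrule (a tube), 33 mm outside diameter, 30 mm tall, standing loose over a pin of the turntable; origin at the centre of its underside, z up. Not the one wanted; do not touch
- caliper: steel vernier caliper lying on the bench to the left, 230 mm long; leave alone
- tape_measure: orange tape measure on the bench to the right, 76 mm long, 61 mm tall; leave alone
- elbow_fitting: steel elbow adapter on the bench to the right, 57 mm long, 45 mm tall; leave alone

How it is judged:
On the way:
1. the zero mark stands under the hand (within 2.2 mm at the scale, about one division) and the bezel is still, the master still squarely at the plunger (horizontal distance between zero_mark and pointer_tip below 0.0022 m and velocity of joint bezel between -0.05 and 0.05 rad/s and y of master in the frame of plunger between -0.003 and 0.003 m and contact force between plunger and master above 0.3 N), for 0.2 s.
At the end, for the whole second after the job is handed in: Long ferrule within 3 mm of the plunger's line, plunger bearing on it; fingers grip the hub with over 5 N, table still (under 0.03 rad/s); bezel still where the hand read zero on the master, within 0.17 rad; ferrules and master upright on their pins (y of long_ferrule in the frame of plunger between -0.003 and 0.003 m and contact force between plunger and long_ferrule above 0.3 N and angular speed of turntable below 0.03 rad/s and contact force between the fingers and turntable above 5 N and horizontal distance between the grasp point and hub below 0.02 m and value of joint bezel between 0.545 and 0.885 rad and height (world z) of long_ferrule between 0.036 and 0.044 m and angle between each of long_ferrule, short_ferrule_a, short_ferrule_b, short_ferrule_c, master's own z axis and vertical below 0.12 rad and horizontal distance between long_ferrule and hub between 0.077 and 0.087 m and height (world z) of short_ferrule_a between 0.036 and 0.044 m and horizontal distance between short_ferrule_a and hub between 0.077 and 0.087 m and height (world z) of short_ferrule_b between 0.036 and 0.044 m and horizontal distance between short_ferrule_b and hub between 0.077 and 0.087 m and height (world z) of short_ferrule_c between 0.036 and 0.044 m and horizontal distance between short_ferrule_c and hub between 0.077 and 0.087 m and height (world z) of master between 0.036 and 0.044 m and horizontal distance between master and hub between 0.077 and 0.087 m); the arm keeps its last pose, push and grip.
It fails at once if a ferrule or the master is touched by the robot (contact force between any of the arm, the fingers and long_ferrule above 1 N or contact force between any of the arm, the fingers and short_ferrule_a above 1 N or contact force between any of the arm, the fingers and short_ferrule_b above 1 N or contact force between any of the arm, the fingers and short_ferrule_c above 1 N or contact force between any of the arm, the fingers and master above 1 N).
It fails at once if a ferrule or the master comes off its pin or tips (height (world z) of any of long_ferrule, short_ferrule_a, short_ferrule_b, short_ferrule_c, master above 0.05 m or height (world z) of any of long_ferrule, short_ferrule_a, short_ferrule_b, short_ferrule_c, master below 0.03 m or angle between any of long_ferrule, short_ferrule_a, short_ferrule_b, short_ferrule_c, master's own z axis and vertical above 0.25 rad).
It fails at once if the caliper, tape measure or elbow fitting is moved (distance of any of caliper, tape_measure, elbow_fitting from where it was at the start of the episode above 0.02 m).
It also fails if it takes over 56 s, if anything falls off the work surface, if the arm or the gripper's body presses on something with over 40 N, if the wrist force passes 120 N, or if a joint passes its speed limit or range.

## Working session

There is one attempt and no reset: what is moved stays moved. The work goes in short steps, each a Python script; the robot and the scene stay as the last script left them, time stands still between calls to the robot, and variables do not carry over. Pictures are saved under pics/ and viewed, about 8 in all and at most 12, crops included, and the job is handed in when it is done.

```bash
mkdir -p pics; ls; cat > h.py <<'E'
import numpy as np, cv2
from workcell import env, eoat, solver, vision
def snap(name, fn=None):
    o=env.observe(); c=vision.read_camera(name)
    if name=="wrist":
        T=np.eye(4); T[:3,:3]=np.array(o["ee_rot"]); T[:3,3]=o["tcp_pos"]
        c["W"]=T@np.array(c["tool_from_camera"])
    else: c["W"]=np.array(c["world_from_camera"])
    c["K"]=np.array([[c["fx"],0,c["cx"]],[0,c["fy"],c["cy"]],[0,0,1.]])
    c["D"]=np.array(c["dist_coeffs"],float)
    if fn: cv2.imwrite("pics/"+fn, cv2.cvtColor(np.array(c["frame"]),cv2.COLOR_RGB2BGR))
    np.savez("/tmp/"+(fn or name)+".npz", **{k:np.array(c[k]) for k in("frame","W","K","D")})
    return c
def load(fn): return dict(np.load("/tmp/"+fn+".npz"))
def to_plane(c,px,z):
    p=cv2.undistortPoints(np.array(px,float).reshape(-1,1,2),c["K"],c["D"]).reshape(-1,2)
    d=np.c_[p[:,0],-p[:,1],-np.ones(len(p))]@c["W"][:3,:3].T
    o=c["W"][:3,3]
    return o+d*((z-o[2])/d[:,2])[:,None]
def proj(c,P):
    P=np.atleast_2d(P); q=(P-c["W"][:3,3])@c["W"][:3,:3]
    q=q*[1,-1,-1]
    return cv2.projectPoints(q,np.zeros(3),np.zeros(3),c["K"],c["D"])[0].reshape(-1,2)
def down(yaw):  # tool z down, tool x at yaw
    c,s=np.cos(yaw),np.sin(yaw)
    return np.array([[c,s,0],[s,-c,0],[0,0,-1.]])
E
python3 - <<'E'
from h import *
o=env.observe(); print(o["tcp_pos"],np.round(o["ee_rot"],2),o["time_s"],o["opening"])
a=snap("scene","scene1.png"); b=snap("top","top1.png")
print(np.round(a["W"],2),np.round(b["W"],3),b["K"],b["D"])
E
```

```text
pics
[0.26224696 0.59401136 0.20457901] [[-0.91  0.4  -0.  ]
 [ 0.4   0.91 -0.  ]
 [-0.   -0.   -1.  ]] 0.0 0.09394501376182099
[[ 0.86  0.24 -0.45 -0.12]
 [-0.51  0.37 -0.78 -1.07]
 [-0.02  0.9   0.44  0.72]
 [ 0.    0.    0.    1.  ]] [[ 1.000e-03  9.920e-01 -1.290e-01  3.310e-01]
 [-1.000e+00 -2.000e-03 -2.000e-02  2.000e-02]
 [-2.000e-02  1.290e-01  9.910e-01  1.437e+00]
 [ 0.000e+00  0.000e+00  0.000e+00  1.000e+00]] [[433.70492784   0.         321.29407872]
 [  0.         433.70492784 200.84369423]
 [  0.           0.           1.        ]] [-0.00737522  0.          0.          0.          0.        ]
```

View pics/top1.png

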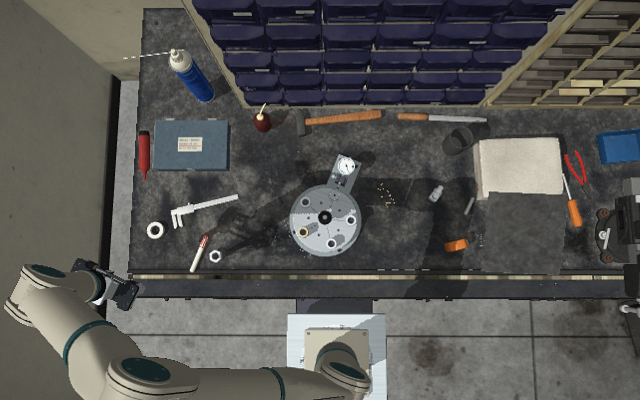

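View pics/scene1.png

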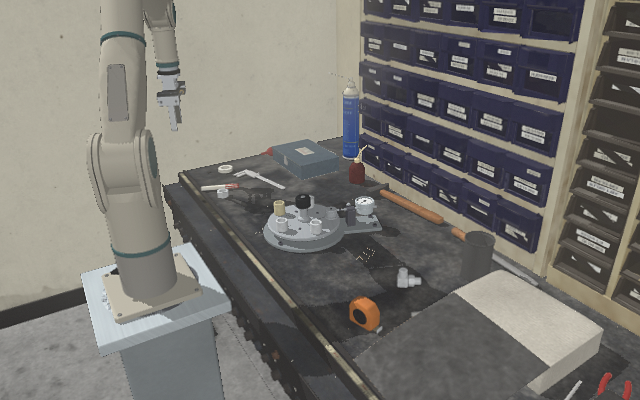

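The top view shows the hub at about (325,217), the dial at about (346,167), and the brass (long) ferrule at about (303,232). The scene view confirms that the brass one is the tallest, and the only tall things near the gauge are the bins behind it. Next: coarse positions, then a wrist look.

```bash
python3 - <<'E'
from h import *
c=load("top1.png")
hub=to_plane(c,[[325,216]],.112)[0]; bz=to_plane(c,[[346,167]],.084)[0]; lf=to_plane(c,[[303,232]],.076)[0]
print(hub,bz,lf,np.linalg.norm(bz-hub),np.linalg.norm((lf-hub)[:2]))
w=vision.read_camera("wrist"); print(np.round(w["tool_from_camera"],3),w["fx"],w["dist_coeffs"])
for p in (hub,bz):
  for yd in range(0,360,30):
    q=solver.inverse_kinematics([p[0],p[1],.25],down(np.radians(yd))); print(yd, None if q is None else np.round(q,2))
E
```

```text
[0.45626007 0.03513119 0.112     ] [ 0.61504887 -0.0313396   0.084     ] [0.40933458 0.10462349 0.076     ] 0.17440254964033225 0.08385213992581582
[[ 0.     0.972  0.234  0.068]
 [ 1.    -0.     0.001  0.   ]
 [ 0.001  0.234 -0.972 -0.179]
 [ 0.     0.     0.     1.   ]] 358.28581478632606 [-0.06475638  0.          0.          0.          0.        ]
0 [-0.77  0.4   0.88  1.99 -0.39  0.93 -1.26]
30 [-0.67  0.36  0.72  1.98 -0.31  0.9  -0.83]
60 [-0.58  0.34  0.6   1.98 -0.24  0.89 -0.38]
90 [-0.49  0.32  0.47  1.98 -0.19  0.88  0.07]
120 [-0.39  0.31  0.34  1.98 -0.13  0.88  0.53]
150 [-0.3   0.3   0.21  1.97 -0.08  0.87  1.  ]
180 [-0.22  0.3   0.11  1.97 -0.04  0.87  1.48]
210 [-0.13  0.3  -0.01  1.97  0.    0.87  1.95]
240 [-0.    0.3  -0.17  1.97  0.07  0.88  2.4 ]
270 [ 0.11  0.31 -0.32  1.96  0.12  0.89  2.86]
300 [-0.9   0.51  1.15  1.99 -0.56  1.   -2.1 ]
330 [-0.9   0.51  1.15  1.99 -0.56  1.   -1.58]
0 [-0.46  0.65  0.81  1.58 -0.51  1.13 -1.1 ]
30 [-0.41  0.63  0.72  1.58 -0.45  1.11 -0.63]
60 [-0.35  0.6   0.6   1.57 -0.37  1.09 -0.18]
90 [-0.29  0.57  0.48  1.57 -0.29  1.07  0.27]
120 [-0.21  0.55  0.34  1.57 -0.21  1.05  0.72]
150 [-0.13  0.54  0.22  1.57 -0.13  1.05  1.17]
180 [-0.05  0.54  0.1   1.56 -0.06  1.04  1.63]
210 [ 0.04  0.53 -0.06  1.56  0.03  1.05  2.07]
240 [ 0.14  0.54 -0.22  1.56  0.13  1.06  2.51]
270 [-0.59  0.79  1.15  1.58 -0.75  1.27 -2.46]
300 [-0.59  0.79  1.15  1.58 -0.75  1.27 -1.94]
330 [-0.59  0.79  1.15  1.58 -0.75  1.27 -1.41]
```

```bash
python3 - <<'E'
from h import *
hub=np.array([.456,.035]); u=np.array([.159,-.066]); u/=np.linalg.norm(u)
p=hub+.12*u
env.move_pose([p[0],p[1],.2],down(np.arctan2(u[1],u[0])+np.pi/2)); env.sleep(.3)
c=snap("wrist","w1.png")
f=cv2.imread("pics/w1.png")
print(env.observe()["time_s"], proj(c,[[.456,.035,.112],[.615,-.031,.084]]))
E
```

```text
2.9083 [[169.04072584 197.47108538]
 [384.86037766 189.52911338]]
```

View pics/w1.png

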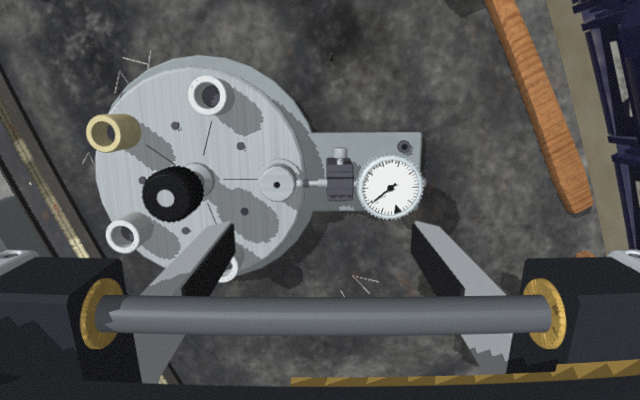

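The wrist view shows the hub top at about (166,198), the brass ferrule at (110,132), the master at (277,182) on the plunger's line and the dial centred near (390,187). The hand points to about (373,202) and the zero wedge is at about (397,209). Next: measure the dial and hub.

```bash
cat >> h.py <<'E'
def dial(c, ctr, out=None):
    """ctr: approx bezel centre xy. Rectify dial plane z=.083 about it -> polar profiles"""
    S=10; n=700  # 10 px/mm, 70 mm
    g=(np.arange(n)-n/2)/S/1000
    X,Y=np.meshgrid(ctr[0]+g, ctr[1]-g)
    P=np.c_[X.ravel(),Y.ravel(),np.full(X.size,.083)]
    m=proj(c,P).astype(np.float32).reshape(n,n,2)
    r=cv2.remap(np.array(c["frame"]),m[...,0],m[...,1],cv2.INTER_CUBIC)
    if out: cv2.imwrite("pics/"+out,cv2.cvtColor(r,cv2.COLOR_RGB2BGR))
    return r
E
python3 - <<'E'
from h import *
c=load("w1.png"); f=c["frame"]; hsv=cv2.cvtColor(f,cv2.COLOR_RGB2HSV); g=cv2.cvtColor(f,cv2.COLOR_RGB2GRAY)
roi=np.zeros_like(g); cv2.circle(roi,(390,187),40,255,-1)
w=((g>225)&(roi>0)).astype(np.uint8)*255
w=cv2.morphologyEx(w,cv2.MORPH_CLOSE,np.ones((9,9)))
k=max(cv2.findContours(w,0,2)[0],key=cv2.contourArea); e=cv2.fitEllipse(cv2.convexHull(k)); print("dial",e)
bz=to_plane(c,[e[0]],.083)[0]; print(bz)
# master cap hole/ferrules: brass
b=cv2.inRange(hsv,(15,60,80),(35,255,255)); b[:,200:]=0
k=max(cv2.findContours(b,0,2)[0],key=cv2.contourArea); e=cv2.fitEllipse(cv2.convexHull(k)); print("brass",e,to_plane(c,[e[0]],.07))
# hub screw / top
s=g[180:220,140:195]
k=[k for k in cv2.findContours(((s>90)*255).astype(np.uint8),1,2)[0] if 50<cv2.contourArea(k)<500]
for q in k:
  e=cv2.fitEllipse(q); cc=np.array(e[0])+[140,180]; print("hub",cc,e[1],to_plane(c,[cc],.112))
r=dial(c,bz[:2])
cv2.imwrite("pics/d1.png",np.hstack([cv2.cvtColor(r,cv2.COLOR_RGB2BGR)[::2,::2],cv2.resize(cv2.cvtColor(f[140:260,90:210],cv2.COLOR_RGB2BGR),(350,350))]))
E
```

```text
dial ((389.0381164550781, 186.2207794189453), (53.79835891723633, 59.382381439208984), 136.23033142089844)
[ 0.61935257 -0.02993733  0.083     ]
brass ((112.36343383789062, 131.8427734375), (39.350318908691406, 54.93546676635742), 88.3344497680664) [[0.41527849 0.10419958 0.07      ]]
hub [165.09449005 197.93085861] (16.3464298248291, 17.96585464477539) [[0.4529085  0.03587719 0.112     ]]
hub [140.04480791 206.93305206] (14.110546112060547, 36.705238342285156) [[0.43061472 0.03716428 0.112     ]]
```

View pics/d1.png

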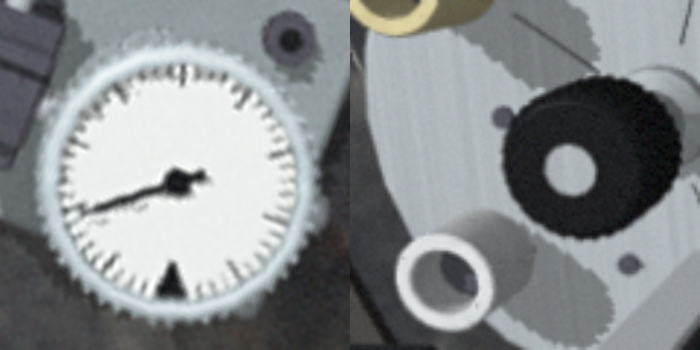

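Reading the dial (5 px/mm, world-aligned), the bezel centre is about (0.620, -0.032), which puts it 180 mm from the hub as it should be. The hand is at 198° and the zero wedge at 266°, so the bezel must turn about -68°. The brass ferrule is two pins away, which means turning the table -144°. Next: grip the bezel and turn it.

```bash
python3 - <<'E'
from h import *
B=[.6201,-.0316]; r=np.radians
q=[solver.inverse_kinematics([*B,.0715],down(r(y))) for y in (150,82)]; print([None if x is None else np.round(x,2) for x in q])
env.move_pose([*B,.16],down(r(150)))
eoat.move_gripper(.075,15)
env.movel([*B,.0715],speed=.1); env.sleep(.2)
o=env.observe(); print(o["tcp_pos"],o["ft_force"],o["time_s"])
eoat.move_gripper(.05,15); env.sleep(.2)
o=env.observe(); print(o["opening"],o["tcp_pos"],o["ft_force"],o["wrist_torque"],o["time_s"])
snap("wrist","w2.png")
E
```

```text
[array([-0.03,  0.75,  0.07,  1.72, -0.07,  0.68,  1.12]), array([-0.21,  0.78,  0.36,  1.72, -0.39,  0.71,  0.22])]
[ 0.62056207 -0.03159365  0.07217698] [ 0.11974165 -0.11728441  0.05715779] 5.7667
0.05400187478180645 [ 0.62015201 -0.03164601  0.07160588] [-0.51694939  0.05034496  1.9977215 ] [ 0.02663969  0.10177605 -0.02596661] 6.4417
```

View pics/w2.png

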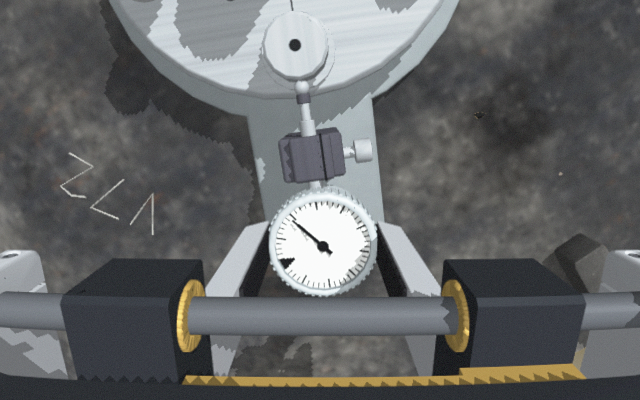

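The bezel is gripped and nearly centred, with side force about 0.5 N. The hand tip is at (292,218), the wedge at (289,262) and the dial centre at (322,245), which again gives about -69°. Turning now.

```bash
python3 - <<'E'
from h import *
B=[.6201,-.0316,.0716]; r=np.radians
for y in np.linspace(150,81.5,8)[1:]:
    env.move_pose(B,down(r(y)))
env.sleep(.3)
o=env.observe(); print(o["opening"],o["tcp_pos"],o["ft_force"],o["wrist_torque"],o["time_s"])
c=snap("wrist","w3.png"); d=dial(c,B[:2])
cv2.imwrite("pics/d3.png",np.hstack([cv2.cvtColor(d,cv2.COLOR_RGB2BGR)[::2,::2]]))
E
```

```text
0.0543069947606342 [ 0.62039718 -0.03149569  0.0716524 ] [ 3.41297287  1.70388505 -0.50539341] [ 0.05773115 -0.65530904  0.01645936] 8.5417
```

View pics/d3.png

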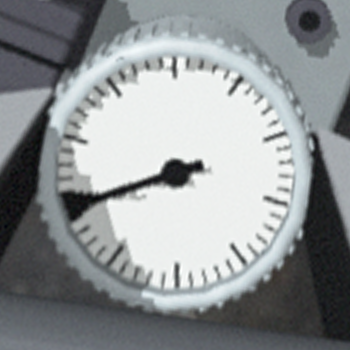

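The hand runs into the wedge: the wedge is at about 198° and the hand at about 197.5°. I'll release, lift and check again.

```bash
python3 - <<'E'
from h import *
B=[.6201,-.0316]
eoat.move_gripper(.078,15); env.movel([*B,.15],speed=.12); env.sleep(.2)
c=snap("wrist","w4.png"); f=cv2.cvtColor(c["frame"],cv2.COLOR_RGB2BGR); d=dial(c,B)
cv2.imwrite("pics/d4.png",np.hstack([cv2.cvtColor(d,cv2.COLOR_RGB2BGR)[::2,::2],cv2.resize(f,(448,280))[:, :].copy() if 0 else cv2.copyMakeBorder(cv2.resize(f,(448,280)),35,35,0,0,0)]))
o=env.observe(); print(o["time_s"],o["ft_force"])
E
```

```text
10.2167 [ 0.76063991  0.240759   -0.26653193]
```

View pics/d4.png

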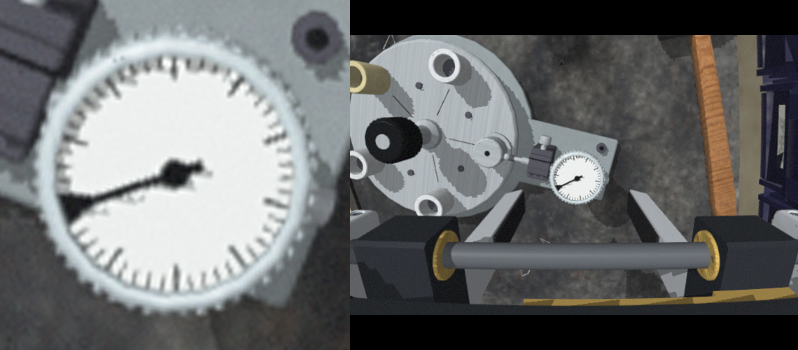

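After release the zero is still under the hand, at about 198° for both. Next: grip the hub from above.

```bash
python3 - <<'E'
from h import *
H=[.4529,.0359]; r=np.radians
env.movel([.6201,-.0316,.22],speed=.15)
q=[solver.inverse_kinematics([*H,.085],down(r(y))) for y in (215,180,140,100,71)]; print([None if x is None else np.round(x,2) for x in q])
env.move_pose([*H,.2],down(r(215)))
eoat.move_gripper(.065,25)
env.movel([*H,.086],speed=.1); env.sleep(.2)
o=env.observe(); print(o["tcp_pos"],o["ft_force"],o["time_s"])
eoat.move_gripper(.035,25); env.sleep(.2)
o=env.observe(); print(o["opening"],o["tcp_pos"],o["ft_force"],o["wrist_torque"],o["time_s"])
snap("wrist","w5.png")
E
```

```text
[array([-0.06,  0.56, -0.12,  2.16,  0.15,  0.43,  1.89]), array([-0.15,  0.56,  0.02,  2.16, -0.02,  0.42,  1.46]), array([-0.26,  0.57,  0.17,  2.16, -0.23,  0.43,  0.96]), array([-0.35,  0.58,  0.31,  2.17, -0.4 ,  0.44,  0.44]), array([-0.42,  0.6 ,  0.4 ,  2.17, -0.51,  0.47,  0.05])]
[0.45322023 0.03588205 0.08643255] [-0.21921081  0.19656937 -0.80869143] 14.3583
0.04124349277113173 [0.45317378 0.03554285 0.08604996] [ 1.32681602 -2.00913669  0.17343993] [-0.37469031 -0.2771332  -0.00798365] 15.05
```

View pics/w5.png

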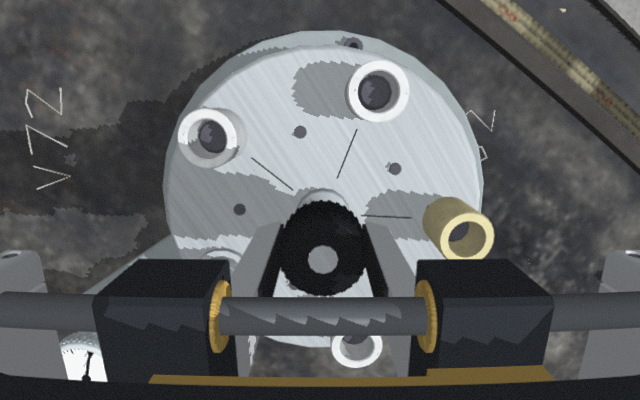

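The hub is gripped (opening 41 mm, centred), with the fingers clear of the brass ferrule at (467,240). Turning -144° in small steps.

```bash
python3 - <<'E'
from h import *
H=[.4530,.0358,.086]; r=np.radians
for y in np.linspace(215,71,25)[1:]:
    env.move_pose(H,down(r(y)))
env.sleep(.5)
o=env.observe(); R=np.array(o["ee_rot"]); print(o["opening"],o["tcp_pos"],np.degrees(np.arctan2(R[1,0],R[0,0])),o["ft_force"],o["wrist_torque"],o["time_s"])
snap("wrist","w6.png"); snap("top","top6.png")
f=cv2.imread("pics/w6.png"); t=cv2.imread("pics/top6.png")
cv2.imwrite("pics/v6.png",f)
E
```

```text
0.041568971574790725 [0.45331432 0.03505847 0.08606724] 71.1711643690433 [ 4.75027694 -1.07565423 -4.36666907] [-0.25200634 -1.11542679  0.09297995] 21.6
```

View pics/v6.png

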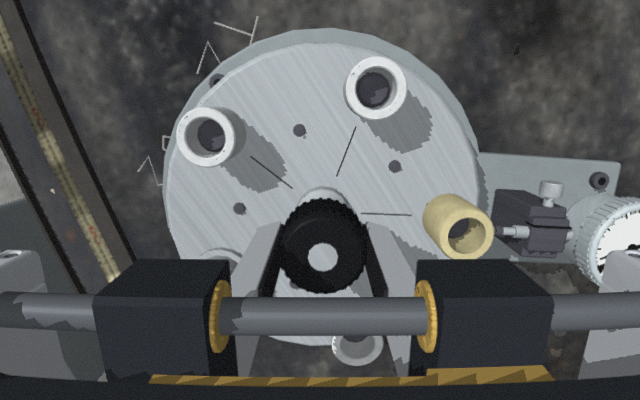

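The brass ferrule now stands in front of the plunger, with its rim centre near (466,234) and the plunger at about (510,230). Next: check its offset, both absolutely (rim against the hub–bezel line) and by slip (disc features before and after the turn).

```bash
python3 - <<'E'
from h import *
a=load("w5.png"); c=load("w6.png")
ga,gc=[cv2.cvtColor(x["frame"],cv2.COLOR_RGB2GRAY) for x in(a,c)]
m=np.zeros_like(ga); cv2.circle(m,(322,175),140,255,-1); m[250:]=0
p=cv2.goodFeaturesToTrack(ga,150,.02,5,mask=m)
q,s,_=cv2.calcOpticalFlowPyrLK(ga,gc,p,None,winSize=(11,11)); s=s.ravel()==1
A,i=cv2.estimateAffinePartial2D(p[s],q[s],ransacReprojThreshold=1.0)
print("img rot ccw deg",-np.degrees(np.arctan2(A[1,0],A[0,0])),int(i.sum()),s.sum(),A[:,2])
H=np.array([.4530,.0358]);B=np.array([.6201,-.0316]);u=(B-H)/np.linalg.norm(B-H);n=np.array([-u[1],u[0]])
for nm,d in(("w5",a),("w6",c)):
    f=d["frame"]; hsv=cv2.cvtColor(f,cv2.COLOR_RGB2HSV)
    b=cv2.inRange(hsv,(15,50,60),(35,255,255)); b[:,:415]=0;b[:,500:]=0;b[:190]=0;b[262:]=0
    # whole silhouette hole (dark bore opening) = inner contour of brass mask
    cs,h=cv2.findContours(b,cv2.RETR_CCOMP,2)
    o=max([k for k,hh in zip(cs,h[0]) if hh[3]<0],key=cv2.contourArea)
    hs=[k for k,hh in zip(cs,h[0]) if hh[3]>=0 and cv2.contourArea(k)>30]
    print(nm,cv2.boundingRect(o),[(cv2.boundingRect(k),cv2.contourArea(k)) for k in hs])
    hub=cv2.inRange(cv2.cvtColor(f,cv2.COLOR_RGB2GRAY),95,255)[235:285,300:345]
    k=max([k for k in cv2.findContours(hub,0,2)[0] if cv2.contourArea(k)<900],key=cv2.contourArea); e=cv2.fitEllipse(k)
    hp=to_plane(d,[np.array(e[0])+[300,235]],.112)[0]; print(" hub",np.array(e[0])+[300,235],e[1],hp)
f=c["frame"]; print(proj(c,[[*(H+.082*u),.076],[*(H+.082*u+.0165*n),.076],[*(H+.082*u-.0165*n),.076],[*(H+.0655*u),.076],[*(H+.0985*u),.076]]))
z=cv2.cvtColor(f,cv2.COLOR_RGB2BGR)[190:270,400:560]
z=cv2.resize(z,None,fx=5,fy=5,interpolation=cv2.INTER_CUBIC)
th=np.linspace(0,2*np.pi,60)
for rr in(.0165,.0115):
  P=np.c_[H[0]+.082*u[0]+rr*np.cos(th),H[1]+.082*u[1]+rr*np.sin(th),np.full(60,.076)]
  cv2.polylines(z,[((proj(c,P)-[400,190])*5).astype(int)],True,(0,0,255),1)
L=np.array([[*(H+t*u),.060] for t in(.1,.13)]); l=((proj(c,L)-[400,190])*5).astype(int); cv2.line(z,l[0].tolist(),l[1].tolist(),(0,255,0),1)
cv2.imwrite("pics/z6.png",z)
E
```

```text
img rot ccw deg 1.0595602142666896 23 134 [-3.71009659  3.56838635]
w5 (423, 197, 72, 63) [((448, 221, 22, 22), 292.5)]
 hub [322.51788902 259.31031227] (26.97943115234375, 28.831331253051758) [0.45324927 0.03595489 0.112     ]
w6 (423, 194, 71, 66) [((447, 217, 24, 23), 314.5)]
 hub [322.45834923 256.717062  ] (27.86115837097168, 29.19365692138672) [0.45316926 0.03595868 0.112     ]
[[466.81998492 237.82189571]
 [471.33937031 209.88541472]
 [462.36397837 264.62698168]
 [438.32078318 236.48825837]
 [494.87392495 239.10020276]]
```

View pics/z6.png

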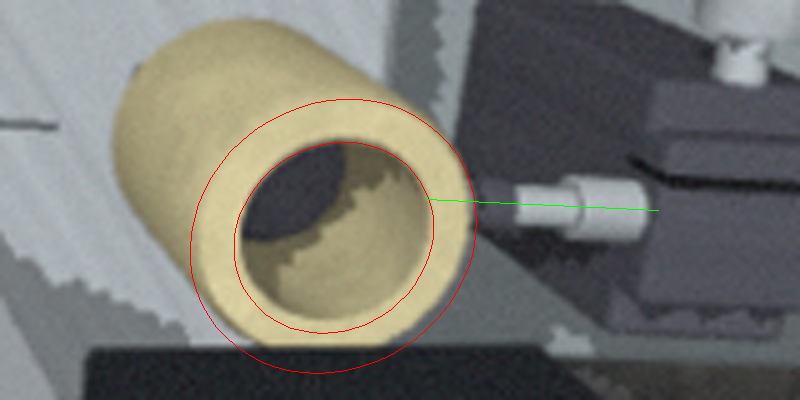

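The bore centre sits about 1.4 px (0.9 mm) on the counter-clockwise side of the expected spot. Feature tracking gives about 1° of lag, or 1.5 mm. Both are within 3 mm, but I'll trim by -0.9° and check once more.

```bash
python3 - <<'E'
from h import *
r=np.radians
for y in (70.5,70.1): env.move_pose([.4530,.0358,.086],down(r(y)))
env.sleep(.5)
o=env.observe(); R=np.array(o["ee_rot"]); print(o["opening"],o["tcp_pos"],np.degrees(np.arctan2(R[1,0],R[0,0])),o["ft_force"],o["wrist_torque"],np.abs(o["qd"]).max(),o["time_s"])
c=snap("wrist","w7.png")
H=np.array([.4530,.0358]);B=np.array([.6201,-.0316]);u=(B-H)/np.linalg.norm(B-H)
def bore(d):
    b=cv2.inRange(cv2.cvtColor(d["frame"],cv2.COLOR_RGB2HSV),(15,50,60),(35,255,255)); b[:,:415]=0;b[:,500:]=0;b[:190]=0;b[262:]=0
    k=max(cv2.findContours(b,0,2)[0],key=cv2.contourArea); return cv2.boundingRect(k)
for d in(load("w6.png"),load("w7.png")): print(bore(d),proj(d,[*(H+.082*u),.076]))
f=c["frame"]; z=cv2.cvtColor(f,cv2.COLOR_RGB2BGR)[180:270,400:640]
z=cv2.resize(z,None,fx=3.3,fy=3.3,interpolation=cv2.INTER_CUBIC)
th=np.linspace(0,2*np.pi,60)
P=np.c_[H[0]+.082*u[0]+.0115*np.cos(th),H[1]+.082*u[1]+.0115*np.sin(th),np.full(60,.076)]
cv2.polylines(z,[((proj(c,P)-[400,180])*3.3).astype(int)],True,(0,0,255),1)
cv2.imwrite("pics/z7.png",z)
E
```

```text
0.041349956211603506 [0.45334398 0.03508348 0.0860695 ] 70.25248736501065 [ 4.7816042   0.07216558 -5.06528884] [-0.33234271 -1.13319562 -0.05536929] 0.001440030810920896 22.7
(423, 194, 71, 66) [[466.81998492 237.82189571]]
(423, 194, 71, 66) [[467.09936733 235.69590263]]
```

View pics/z7.png

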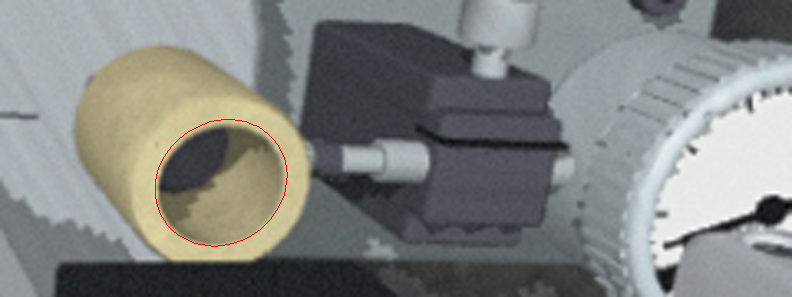

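The bore is now concentric with the expected spot on the plunger's line, the plunger bears on the ferrule, and the arm is still and gripping. Handing in.

```bash
python3 -c "
from h import *
env.job_done(); print(env.observe()['time_s'])"
```

```text
the job is handed in; nothing more can be done
the job is handed in; nothing more can be done
```

I zeroed the gauge on the master, turned the long ferrule round to the plunger, and handed the job in still gripping the hub, at about 23 s of the 56 s allowed. No verdict was reported.

- **Zero:** I turned the bezel about -68° with the master still at the gauge. After I let go, the hand and the zero mark both read about 198°. I did not touch the bezel again. The last picture shows only part of the dial, so I did not re-measure the bezel angle at the end.
- **Table:** I gripped the hub and turned it -144°. The first check put the ferrule about 0.9 mm off the plunger's line by its rim. Feature tracking of the table gave about 1.5 mm, so the two did not quite agree, though both were within the 3 mm limit. I trimmed it by -0.9°.
- **Last checks:** The ferrule's bore lay concentric with the expected spot on the plunger's line, to well under 1 mm, and the plunger appeared to bear on it. The grip was set to 25 N with the fingers open 41 mm on the 42 mm knob, and the arm was still. There was about 5 N of side force at the wrist.
- **Not measured:** I saw no sign of contact with the ferrules or the master, but I did not check their seating or the other bench items at the end. The plunger's contact force was judged only from the picture.

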